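Open the child-resistant cleaner bottle

ROBOT

A 7-joint arm with a two-finger parallel gripper is mounted at the origin on a cart in front of the work surface, level with it; the furniture and walls round the work are solid. World frame = base frame: x ahead of the robot, y to its left, z up, the work surface at z = 0. Lengths are in m, angles in rad, forces in N, time in s.
With the tool pointing down it reaches from about 0.4 to 0.85 m from the base axis. Payload 10.4 kg.
Tool frame: the origin (TCP) lies at the centre of the arm's flange, where the gripper is bolted on; the fingertips stand 173 mm ahead of it and the grasp point (between the pads) lies 155 mm ahead of it; z points along the fingers, y is the line along which they close (so a half turn about z gives the same grasp; the last joint's range is limited). The gripper opens to 85 mm and grips with 20 to 120 N. Pads are 22 mm wide; open, the fingers measure 114 mm over their backs; the gripper's body (76 mm by 85 mm) begins 54 mm behind the grasp point. The pads swing forward as they close: fully open they stand 13 mm farther back than shut.
Start: joints at [-1.231, 0.332, -0.065, 1.46, 0.022, 1.35, -0.088], TCP at [0.222, 0.584, 0.405] pointing down, gripper open.
Joint ranges: [-2.6, 2.6], [-0.5, 2.12], [-1.47, 1.34], [0.16, 2.42], [-1.27, 4.41], [0.06, 2.06], [-2.6, 2.6]. Speed limits (rad/s): [2.22, 2.22, 2.79, 2.79, 3.14, 3.14, 3.14].

INTERFACE

Orientations are given as a unit quaternion [x, y, z, w].
In Python, from workcell import manip, viewer, finder gives the robot as it stands.
- The arm moves only by the tool arm_command, never from a script. Its argument "plan" is a list of rows, each an object with "dp": the shift along the tool's x, y, z in mm, a list of three; "spin": the turn about the tool's z in rad. A call has 1 to 5 rows; each row shifts and turns the commanded pose from where the row before left it, along the tool's axes as they then stand; what a row does not reach is not made up. A row lasts 1/10 s, in which the tool goes at most 50 mm and 8.59 degrees, less where a joint would pass 70% of its speed; a pose out of reach is approached as far as the arm can. A call is refused whole if a number of a shift passes 50 or a number of a turn 0.15, either way. A call with a gripper value outside its range is refused whole. "grip" is the closure, from -1 (fully open) to 1 (shut), set as the call begins (left out, the last holds). The fingers move at their own pace and stop on an object; "newtons" is the grip in N (left out, the last holds). Time passes only in rows, so rows that do not move let the fingers close. It gives the time, the measured TCP pose, the force, the opening and the grip force at its end, in the units of the state.
- manip.get_obs(): the state, without advancing time (a new reading comes with each control period).
- viewer.camera(name): name is "side" or "top"; returns the picture (480x640x3 uint8, blue, green, red); there is no depth.
- viewer.camera_params(name): a dict with "vertical_fov" (degrees; the focal length in pixels is half the picture's height over the tangent of half this angle, whatever the lens; pixels are square), "cx", "cy" (the principal point, pixels), "k1" (the pictures are not rectified: a ray, as slopes to the right and down, at radius r is drawn at 1 + k1 r^2 times it, then the intrinsics apply), "R" (3x3) and "t" (3): a world point X has camera coordinates R X + t. Camera axes: x right, y down, z forward; pixel columns grow to the right and rows downward; lengths in m; the calibration is good to about 2 mm. A picture is of the moment at which its call begins. camera_params takes no time and is no camera call.
- manip.hand_in(): hands the job in; it is judged then, once.
Trained networks look in the newest picture that a camera, given by its name, has taken for a name from the list of things; names that differ only in an ending like _2 or _b are one class to them, and where a whole thing is asked for, a point or a joint stands for the part that bears it (a point fixed in the world has none). Each returns a list of dicts, best first, with "score" (0 to 1); they miss things now and then, are a little off and sometimes report something else, mostly with a low value. They report only what shows in the picture. A call takes as long as a camera call. They do not tell look-alikes from the thing itself.
- finder.find_in(camera, thing): "position" ([x, y, z] in m, in world coordinates, good to about 4 mm: the middle of the surface that is visible of it).
The state is a dict: "clock": time; "joint_pos": joint angles; "joint_velocities": joint speeds; "tau": joint torques, N m; "position": TCP position; "ee_rot": TCP orientation; "ft_force": force on the tool from outside, world axes, zero at the start; "torque": the same for the moment, N m; "grip_width": opening from 0.0 (shut) to 1.0 (fully open); "grasp_force": force on a finger pad.
Only numpy, scipy, OpenCV 4.12 (cv2) and the standard library are available. Lean on these libraries where they do the work, as an engineer would, in place of code of your own. Each camera call takes 0.05 s, during which the arm holds its last target. There are 200 camera calls.

TASK

Open the white cleaner bottle that is clamped in the steel holder: its cap is child-resistant, so press it down firmly but with well under 25 N and, still pressing, turn it anticlockwise (seen from above) to its stop, about a quarter turn; then lift it straight off. Stand the cap upright, open side down, in the middle of the round wooden coaster, setting it down gently, and let go. Leave the cup, the glass, the croissant, the biscuit and the tongs where they are.

Things in the scene. Friction and masses are not known exactly. Their poses are not given: they have to be found in the camera images.
- bottle: white plastic bottle, 72 mm across, fixed upright in a steel holder with a 110x110 mm base plate bolted to the counter. Origin: centre of the plate's underside, on the counter; z up along the bottle's axis. The shoulder narrows to a 28 mm neck at 122 mm; the cap's lower edge sits at 135 mm. Its x axis marks where the closed cap's x axis points
- cap: the loose cap: grey inner cap with a white ribbed outer shell, 50 mm across, 34 mm high over all, about 0.09 kg. Origin: centre of the lower edge of the inner cap, z up. Its frame turns with the inner cap, not with the shell. Closed, its x axis lies along the bottle's x
- neck (a point): point on the bottle's axis at the closed cap's lower edge, 135 mm above the bottle's origin. Two lugs hold the inner cap in a bayonet here: turned anticlockwise, seen from above, it is free to lift from 1.05 rad on and meets a firm stop at 1.2 to 1.3 rad; before that it is held fast. The neck ends 17 mm above this point, so lift about 20 mm to clear it
- cap_top (a point): centre of the top of the white outer shell, 34 mm above the cap's origin when not pressed. Grip the shell by its side wall: 27 mm high, 49 to 52 mm across, its lower edge 7 mm above the inner cap's; room for fingers all round. Not pressed, it only clicks round and round the inner cap without turning it. It has no end stop of its own: one may grip anew and turn again
- shell (a joint): how far the shell is pressed down on the inner cap, 0 to 0.009 m. Its spring gives 2 N plus 0.5 N per mm; somewhere at 2 to 9 mm, not known beforehand, a clutch meets the inner cap. From 10 N the whole cap then sinks up to 1 mm on a second spring (10 N per mm) to a rigid bottom at 20 N. From 12 N of press the clutch drives the inner cap; 14 to 17 N is good; over 25 N spoils the neck
- coaster: round wooden coaster, 110 mm across, 8 mm thick, fixed on the counter. Origin: centre of its underside; its top is 8 mm above the origin. Near it, not to be run into: a tall bread stand with arms at the far left of the counter (about x 0.51, y 0.53; pass it close to the robot's base), two wicker domes, a red tin and a tin of stirrers at the front edge
- cup: white porcelain coffee cup, 73 mm across, 61 mm high; bystander. Origin: centre of its underside
- glass: water glass, 75 mm across, 111 mm high; bystander. Origin: centre of its underside
- croissant: croissant, 54x84x41 mm, on the counter; bystander. Origin: centre of its underside
- ring_biscuit: small oval biscuit, 32x48x14 mm, on the counter; bystander. Origin: centre of its underside
- serving_tongs: steel pastry tongs, 59x237x24 mm, lying on the counter; bystander. Origin: centre of their underside
Mind the look-alikes: they are no part of the job. There is more than one size of the cap; the job needs the larger.

How it is judged:
On the way, in this order (a step that is already met when the one before it is completed fails the run):
1. the inner cap has been turned on the neck, about a quarter turn from closed (angle between the x axis of cap and the x axis of bottle, either way round above 1 rad and z of cap in the frame of bottle below 0.14 m and horizontal distance between cap and bottle below 0.005 m), for 0.1 s.
2. the cap has been lifted off the neck (z of cap in the frame of bottle above 0.155 m), for 0.1 s.
At the end, for the whole second after the job is handed in: The cap stands upright (within 0.1 rad), open side down, at rest on the coaster, its centre within 25 mm of the coaster's centre (horizontal distance between cap and coaster below 0.025 m and z of cap in the frame of coaster between 0.004 and 0.012 m and angle between cap's own z axis and vertical below 0.1 rad and linear speed of cap below 0.02 m/s); the robot touches nothing.
It fails at once if the cap is pressed on, or pulled at, the neck with more than 25 N (contact force between bottle and cap above 25 N).
It fails at once if the cap is dropped or pushed hard on the coaster (more than 20 N) (contact force between cap and coaster above 20 N).
It fails at once if a bystander is moved by more than 20 mm (distance of any of cup, glass, croissant, ring_biscuit, serving_tongs from where it was at the start of the episode above 0.02 m).
It also fails if it takes over 58 s, if anything falls off the work surface, if the arm or the gripper's body presses on something with over 40 N, if the wrist force passes 120 N, or if a joint passes its speed limit or range.

## Working session

There is one attempt and no reset: what is moved stays moved. The work goes in short steps, Python scripts to look and compute and a tool call to move; the robot and the scene stay as the last step left them, time stands still between calls to the robot, and variables do not carry over. Pictures are saved under pics/ and viewed, at most 10 in all, crops included, and the job is handed in when it is done.

Besides the shell and the picture viewer there is one more tool, called after "Emit:" as name([rows], argument=value, ...), one row to a line, values as JSON. arm_command: Moves the arm, as the interface text tells. Its arguments: {"type":"object","properties":{"plan":{"type":"array","items":{"type":"object","properties":{"dp":{"type":"array","items":{"type":"number"}},"spin":{"type":"number"}}}},"grip":{"type":"number"},"newtons":{"type":"number"}},"required":["plan"]}

```bash
mkdir -p pics
python3 - <<'E'
from workcell import manip, viewer, finder
import cv2
o=manip.get_obs(); print({k:(v if not hasattr(v,'round') else v) for k,v in o.items()})
for c in ("side","top"):
    cv2.imwrite(f"pics/{c}0.png",viewer.camera(c))
    p=viewer.camera_params(c); print(c,p)
    for t in ("bottle","cap","coaster","cup","glass","croissant","ring_biscuit","serving_tongs"):
        print(t,[(round(d["score"],2),[round(float(x),3) for x in d["position"]]) for d in finder.find_in(c,t)][:4])
E
```

```text
{'clock': 0.0, 'joint_pos': array([-1.23060793,  0.33285784, -0.06474023,  1.46097069,  0.0216071 ,
        1.34990946, -0.08849482]), 'joint_velocities': array([ 0.00159577,  0.00114173, -0.00067833, -0.00070944,  0.00263486,
        0.00047446, -0.00015214]), 'tau': array([ 4.09346258e-04, -6.25444293e+01,  4.93446412e-02, -3.91611242e+01,
        1.62031059e-02,  9.70741734e-03, -4.95814299e-05]), 'position': array([0.22172692, 0.58419616, 0.4039106 ]), 'ee_rot': array([ 1.80368376e-01,  9.83598863e-01, -7.17721414e-04, -9.95872809e-05]), 'ft_force': array([-0.1629147 , -0.22960302,  0.00328951]), 'torque': array([ 0.03492152, -0.03702845, -0.01014576]), 'grasp_force': 0.0, 'grip_width': 0.9993907671483878}
side {'vertical_fov': 47.9056123801232, 'cx': 310.41279719541393, 'cy': 236.22971995830363, 'k1': -0.05265029824184495, 'R': array([[-0.99983558,  0.0100116 ,  0.01511911],
       [-0.0039594 ,  0.6931214 , -0.72080999],
       [-0.01769584, -0.72075134, -0.6929678 ]]), 't': array([0.57088154, 0.10717889, 1.1735334 ])}
bottle [(0.85, [0.547, 0.053, 0.048])]
cap [(0.83, [0.428, 
[... 312 characters left out ...]
cal_fov': 46.49945607366809, 'cx': 318.43563127664913, 'cy': 237.5474612144201, 'k1': -0.04479343742799934, 'R': array([[ 2.50808434e-02, -9.99685163e-01, -7.25377332e-04],
       [-9.90086574e-01, -2.47397028e-02, -1.38262512e-01],
       [ 1.38201036e-01,  4.18592677e-03, -9.90395351e-01]]), 't': array([-0.06202971,  0.590019  ,  1.02482382])}
bottle [(0.91, [0.525, 0.009, 0.005])]
cap [(0.8, [0.542, 0.028, 0.171]), (0.53, [0.43, 0.021, 0.025])]
coaster [(0.81, [0.533, -0.304, 0.004])]
cup [(0.73, [0.703, -0.082, 0.04])]
glass [(0.6, [0.736, -0.217, 0.071])]
croissant [(0.72, [0.618, -0.146, 0.033])]
ring_biscuit [(0.64, [0.656, 0.232, 0.007])]
serving_tongs [(0.81, [0.657, 0.233, 0.008])]
```

View pics/side0.png

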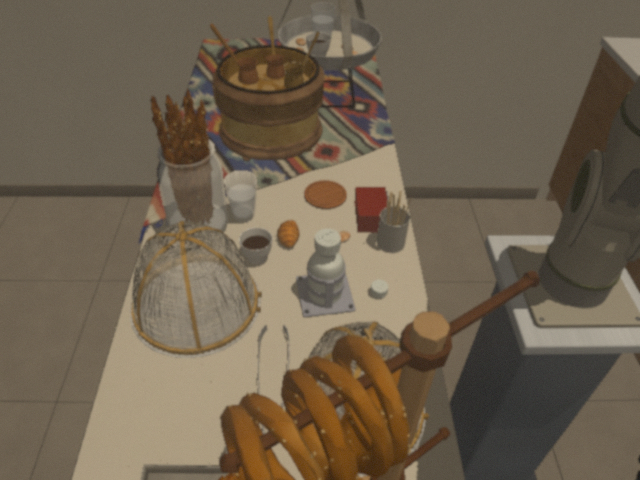

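View pics/top0.png

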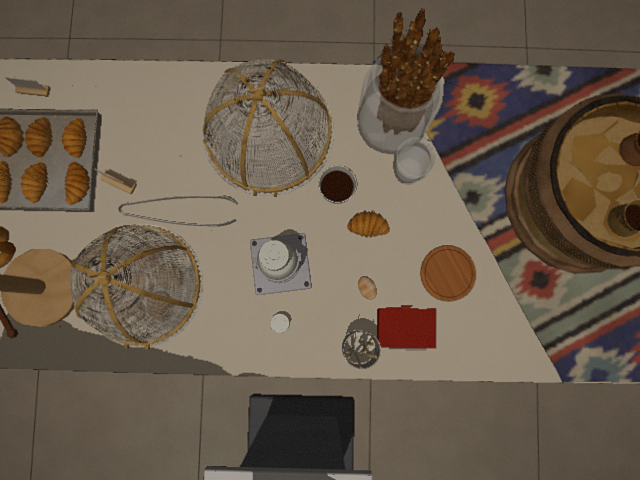

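The large cap on the clamped bottle is at top (278,257), side (327,240). A smaller look-alike lies loose on the counter at top (280,322), side (379,288). The one on the bottle fits the description, so I'll confirm it in a crop and measure there.

```bash
cat > h.py <<'E'
import numpy as np, cv2
from workcell import viewer
def cam(c):
    p=viewer.camera_params(c); f=240/np.tan(np.radians(p["vertical_fov"])/2)
    K=np.array([[f,0,p["cx"]],[0,f,p["cy"]],[0,0,1]]); return K,np.array([p["k1"],0,0,0,0.]),np.array(p["R"]),np.array(p["t"])
def ray(c,uv):
    K,D,R,t=cam(c); a=cv2.undistortPoints(np.array([[uv]],float),K,D)[0,0]
    return -R.T@t, R.T@np.array([a[0],a[1],1])
def onz(c,uv,z):
    o,d=ray(c,uv); return o+d*(z-o[2])/d[2]
def tri(uvs,uvt):
    (a,b),(c,d)=ray("side",uvs),ray("top",uvt)
    s=np.linalg.lstsq(np.c_[b,-d],c-a,rcond=None)[0]; p,q=a+b*s[0],c+d*s[1]
    return (p+q)/2,np.linalg.norm(p-q)
def proj(c,X):
    K,D,R,t=cam(c); return cv2.projectPoints(np.array(X,float).reshape(-1,3),cv2.Rodrigues(R)[0],t,K,D)[0][:,0]
E
python3 - <<'E'
from h import *
np.set_printoptions(precision=4,suppress=True)
t=cv2.imread("pics/top0.png"); s=cv2.imread("pics/side0.png")
a=cv2.resize(t[220:340,230:330],None,fx=4.8,fy=4.8,interpolation=2)[:576,:400]
a=cv2.resize(t[225:340,240:320],(400,575),interpolation=2)
b=cv2.resize(s[220:335,290:370],(400,575),interpolation=2)
cv2.imwrite("pics/crop.png",np.hstack([a,b]))
print("plate",np.mean([onz("top",p,.006) for p in [(250,238),(306,233),(312,289),(256,294)]],0))
for z in (.169,): print("captop",onz("top",(278,255),z))
print("coaster",onz("top",(448,273),.008), onz("side",(325.5,193),.008))
for u in [(530,278),(445,432)]: print(u,tri(u,(14,335)))
for k,u in dict(dome=(135,285),dometop=(105,280),tin=(361,348),red1=(377,308),red2=(437,348)).items(): print(k,onz("top",u,.05))
print("domeapex",tri((360,325),(105,280)),"stand top",tri((430,325),(38,288)))
print("stirrers",tri((400,198),(360,330)))
E
```

```text
plate [0.5435 0.025  0.006 ]
captop [0.5424 0.019  0.169 ]
coaster [ 0.5324 -0.3021  0.008 ] [ 0.5296 -0.3023  0.008 ]
(530, 278) (array([0.3683, 0.3416, 0.4126]), np.float64(0.08934951338643318))
(445, 432) (array([0.3991, 0.4352, 0.2033]), np.float64(7.368002265307844e-06))
dome [0.4915 0.2951 0.05  ]
dometop [0.4993 0.3529 0.05  ]
tin [ 0.3865 -0.1309  0.05  ]
red1 [ 0.4605 -0.1595  0.05  ]
red2 [ 0.3896 -0.2714  0.05  ]
domeapex (array([0.4966, 0.2813, 0.2322]), np.float64(0.014051044374630532)) stand top (array([0.4492, 0.3467, 0.3265]), np.float64(0.04532933101220045))
stirrers (array([ 0.402 , -0.1165,  0.1512]), np.float64(0.040416112047057404))
```

View pics/crop.png

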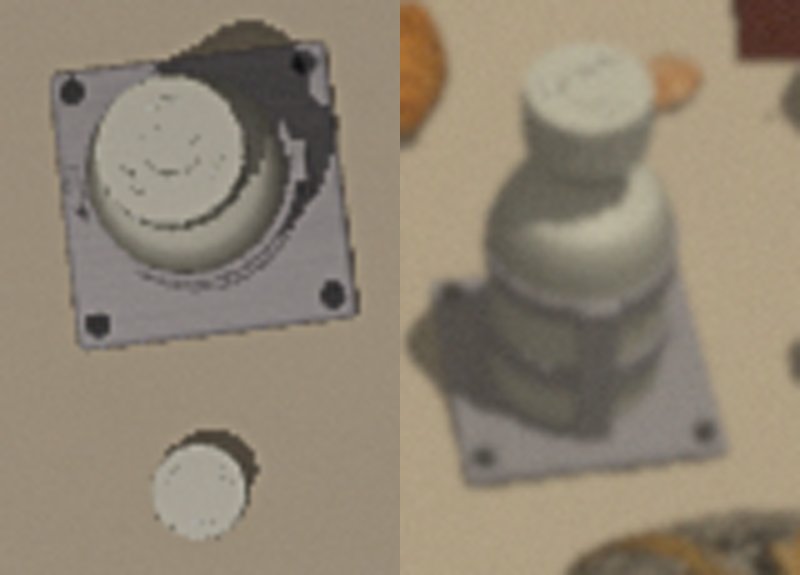

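The crop shows the full-size cap on the bottle (top centre (274,255), 30 px ≈ 50 mm across). The loose one at (280,322) is only about 19 px ≈ 33 mm, so it is the small look-alike. Next I refine the axis position.

Run:
```python
from h import *
np.set_printoptions(precision=4,suppress=True)
print(onz("top",(273.9,255.1),.169),onz("side",(328,237.7),.169),tri((328,237.7),(273.9,255.1)))
print("bolts",onz("top",(280.3,263.6),.008))
# stand in top: tip candidates, and side points
o,d=ray("side",(530,278))
for z in (.2,.3,.4,.5): print("armtip side",z,onz("side",(530,278),z), proj("top",onz("side",(530,278),z)))
print("tcp proj",proj("side",[.222,.584,.404]),proj("top",[.222,.584,.404]))
from workcell import manip
o=manip.get_obs(); print(o["joint_pos"])
```

```text
[0.5421 0.0258 0.169 ] [0.5404 0.0282 0.169 ] (array([0.5413, 0.0261, 0.1672]), np.float64(0.002040531156407603))
bolts [0.5427 0.0262 0.008 ]
armtip side 0.2 [0.1991 0.1578 0.2   ] [[179.5096 471.1171]]
armtip side 0.3 [0.2567 0.247  0.3   ] [[100.1256 445.4523]]
armtip side 0.4 [0.3143 0.3362 0.4   ] [[  0.9194 412.5331]]
armtip side 0.5 [0.3719 0.4253 0.5   ] [[-124.923   369.2906]]
tcp proj [[708.5486 478.8091]] [[-197.3621  479.0427]]
[-1.2306  0.3322 -0.0647  1.4601  0.0216  1.3499 -0.0885]
```

Run:
```python
from h import *
np.set_printoptions(precision=3,suppress=True)
for z in (.35,.4,.45,.5,.55,.6):
    A,B,C=[onz("side",u,z) for u in [(530,278),(228,460),(420,343)]]; print(z,A[:2],B[:2],(A+B)[:2]/2,C[:2])
```

```text
0.35 [0.286 0.292] [0.664 0.535] [0.475 0.413] [0.45  0.395]
0.4 [0.314 0.336] [0.657 0.557] [0.486 0.447] [0.463 0.43 ]
0.45 [0.343 0.381] [0.65  0.579] [0.497 0.48 ] [0.477 0.465]
0.5 [0.372 0.425] [0.644 0.6  ] [0.508 0.513] [0.49  0.499]
0.55 [0.401 0.47 ] [0.637 0.622] [0.519 0.546] [0.503 0.534]
0.6 [0.43  0.514] [0.63  0.644] [0.53  0.579] [0.517 0.569]
```

Emit:
arm_command([
  {"dp": [-17, -39.5, 0]},
  {"dp": [-17, -39.5, 0]},
  {"dp": [-17, -39.5, 0]},
  {"dp": [-17, -39.5, 0]},
  {"dp": [-17, -39.5, 0]},
], grip=-1, newtons=80)

```text
invalid input at $.plan[0]: expected keys dp, spin
```

Emit:
arm_command([
  {"dp": [-17, -39.5, 0], "spin": 0},
  {"dp": [-17, -39.5, 0], "spin": 0},
  {"dp": [-17, -39.5, 0], "spin": 0},
  {"dp": [-17, -39.5, 0], "spin": 0},
  {"dp": [-17, -39.5, 0], "spin": 0},
], grip=-1, newtons=80)

```text
clock: 1.4
position: [0.2311, 0.3677, 0.4047]
ee_rot: [0.18, 0.984, 0.0, -0.0]
ft_force: [0.2, 0.4, 0.6]
grip_width: 1.001
grasp_force: 0.0
```

Emit:
arm_command([
  {"dp": [-30, -13.5, 0], "spin": 0},
  {"dp": [-30, -13.5, 0], "spin": 0},
  {"dp": [-30, -13.5, 0], "spin": 0},
  {"dp": [-37, -26, 0], "spin": 0},
  {"dp": [-37, -26, 0], "spin": 0},
])

```text
clock: 1.9
position: [0.3523, 0.2234, 0.4049]
ee_rot: [0.18, 0.984, 0.0, 0.0]
ft_force: [0.2, 1.0, 0.7]
grip_width: 0.993
grasp_force: 0.0
```

Emit:
arm_command([
  {"dp": [-37, -26, 0], "spin": 0},
  {"dp": [-37, -26, 0], "spin": 0},
  {"dp": [-35, -13, 0], "spin": 0},
  {"dp": [-35, -13, 0], "spin": 0},
  {"dp": [-35, -13, 0], "spin": 0},
])

```text
clock: 2.4
position: [0.4876, 0.0749, 0.4051]
ee_rot: [0.18, 0.984, 0.0, 0.0]
ft_force: [-0.5, 0.2, 0.7]
grip_width: 1.002
grasp_force: 0.0
```

```bash
python3 -c "
from workcell import manip
o=manip.get_obs(); print(o['joint_pos'],o['position'],o['ee_rot'])"
```

```text
[-0.73350168  0.02349974  0.50137571  1.82324829 -0.01213336  1.29669307
  0.97902424] [0.48761084 0.07491116 0.40508285] [1.80407729e-01 9.83591751e-01 3.90382993e-04 4.08588383e-04]
```

Emit:
arm_command([
  {"dp": [-34.2, -13, 0], "spin": 0},
  {"dp": [-34.2, -13, 0], "spin": 0},
  {"dp": [0, 0, 0], "spin": 0.15},
  {"dp": [0, 0, 0], "spin": 0.15},
  {"dp": [0, 0, 0], "spin": 0.15},
])

```text
clock: 2.9
position: [0.5416, 0.0274, 0.4046]
ee_rot: [0.398, 0.917, -0.0, -0.0]
ft_force: [0.5, -0.1, 0.4]
grip_width: 0.998
grasp_force: 0.0
```

Emit:
arm_command([
  {"dp": [0, 0, 0], "spin": 0.15},
  {"dp": [0, 0, 0], "spin": 0.15},
  {"dp": [0, 0, 0], "spin": 0.15},
  {"dp": [0, 0, 0], "spin": 0.15},
  {"dp": [0, 0, 0], "spin": 0.15},
])

```text
clock: 3.4
position: [0.5414, 0.0277, 0.4048]
ee_rot: [0.706, 0.708, 0.0, -0.0]
ft_force: [-0.1, 0.5, -0.0]
grip_width: 0.999
grasp_force: 0.0
```

Emit:
arm_command([
  {"dp": [0, 0, 0], "spin": 0.15},
  {"dp": [0, 0, 0], "spin": 0.15},
  {"dp": [0, 0, 0], "spin": 0},
])

```text
clock: 3.7
position: [0.5414, 0.0277, 0.4048]
ee_rot: [0.803, 0.596, 0.0, -0.0]
ft_force: [0.2, 0.3, -0.3]
grip_width: 0.999
grasp_force: 0.0
```

```bash
python3 -c "
from workcell import manip
o=manip.get_obs(); print(o['joint_pos'],o['position'],o['ee_rot'],o['ft_force'])"
```

```text
[-0.76912685  0.16281792  0.71184482  1.7146955  -0.11013587  1.30454915
 -0.3291679 ] [0.54141932 0.02773029 0.40477503] [ 8.03164309e-01  5.95757569e-01  1.04262661e-04 -2.35877803e-05] [ 0.197933   0.3289535 -0.3077483]
```

Emit:
arm_command([
  {"dp": [-1.2, 1.2, 30], "spin": 0},
  {"dp": [0, 0, 30], "spin": 0},
  {"dp": [0, 0, 20], "spin": 0},
  {"dp": [0, 0, 12], "spin": 0},
  {"dp": [0, 0, 0], "spin": 0},
])

```text
clock: 4.2
position: [0.5419, 0.0262, 0.3116]
ee_rot: [0.802, 0.598, -0.001, -0.0]
ft_force: [0.1, 0.4, 1.1]
grip_width: 1.002
grasp_force: 0.0
```

Run:
```python
from h import *
from workcell import manip
a=viewer.camera("side")[170:290,270:390]; b=viewer.camera("top")[200:320,220:340]
cv2.imwrite("pics/pre.png",cv2.resize(np.hstack([a,b]),(800,400),interpolation=2))
o=manip.get_obs(); print(o['position'],o['ft_force'],o['clock'])
```

```text
[0.54259917 0.02610793 0.31351052] [ 0.54580084 -0.32663177  0.08113634] 4.3
```

View pics/pre.png

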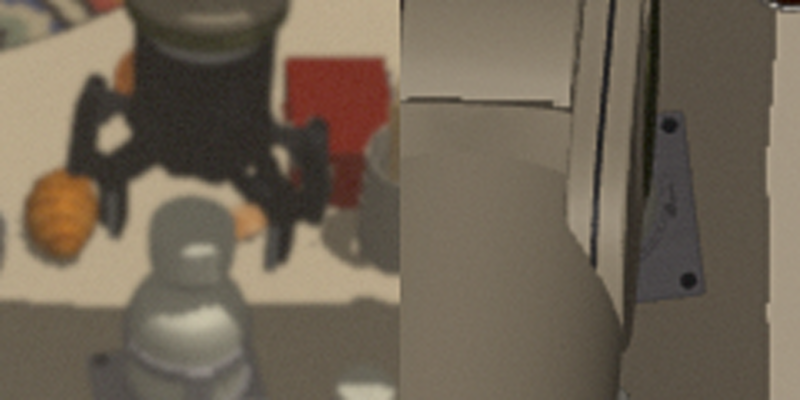

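The side view shows the fingers straddling the cap at mid-wall height, clear of everything. I'll close gently first.

Emit:
arm_command([
  {"dp": [0, 0, 0], "spin": 0},
  {"dp": [0, 0, 0], "spin": 0},
  {"dp": [0, 0, 0], "spin": 0},
  {"dp": [0, 0, 0], "spin": 0},
  {"dp": [0, 0, 0], "spin": 0},
], grip=1, newtons=20)

```text
clock: 4.8
position: [0.5424, 0.0263, 0.313]
ee_rot: [0.802, 0.597, 0.0, -0.0]
ft_force: [-0.6, 0.4, 2.4]
grip_width: 0.578
grasp_force: 23.5
```

```bash
cat > s.py <<'E'
import numpy as np
from workcell import manip
np.set_printoptions(precision=4,suppress=True)
o=manip.get_obs(); x,y=o['ee_rot'][:2]; X=np.array([x*x-y*y,2*x*y]);Y=np.array([2*x*y,y*y-x*x])
F=o['ft_force']; print(o['clock'],o['position'],'yaw',2*np.arctan2(x,y),'F',F,'Ftool xy',F[:2]@X,F[:2]@Y,'T',o['torque'],'grip',o['grip_width'],o['grasp_force'],'j',o['joint_pos'])
E
python3 s.py
```

```text
4.8 [0.5424 0.0263 0.313 ] yaw 1.8626290609107599 F [-0.6187  0.4047  2.4157] Ftool xy 0.20953639591539977 -0.7090129239775738 T [ 0.1123  0.04   -0.0389] grip 0.5780561044816427 23.474835427477956 j [-0.7343  0.2588  0.6956  1.8266 -0.1836  1.1206 -0.2666]
```

Emit:
arm_command([
  {"dp": [0, 0, 0], "spin": 0},
  {"dp": [0, 0, 1], "spin": 0},
  {"dp": [0, 0, 1], "spin": 0},
  {"dp": [0, 0, 0], "spin": 0},
], newtons=70)

```text
clock: 5.2
position: [0.5424, 0.0263, 0.3108]
ee_rot: [0.802, 0.597, 0.0, -0.0]
ft_force: [-1.4, -0.1, 5.6]
grip_width: 0.562
grasp_force: 71.7
```

```bash
python3 s.py
```

```text
5.2 [0.5424 0.0263 0.3108] yaw 1.8626667803285577 F [-1.384  -0.1414  5.6029] Ftool xy -0.5336040390339325 -1.284753085203973 T [0.1951 0.1658 0.0363] grip 0.5621254996243498 71.74221821129322 j [-0.7332  0.2616  0.6949  1.8287 -0.1857  1.1165 -0.265 ]
```

Emit:
arm_command([
  {"dp": [0, 0, 0.4], "spin": 0},
  {"dp": [0, 0, 0], "spin": 0},
])

```text
clock: 5.4
position: [0.5424, 0.0262, 0.3106]
ee_rot: [0.802, 0.597, 0.0, -0.0]
ft_force: [-1.2, 0.9, 6.8]
grip_width: 0.561
grasp_force: 71.9
```

Emit:
arm_command([
  {"dp": [0, 0, 0.4], "spin": 0},
  {"dp": [0, 0, 0], "spin": 0},
])

```text
clock: 5.6
position: [0.5424, 0.0262, 0.3103]
ee_rot: [0.802, 0.597, 0.0, -0.0]
ft_force: [-1.7, 1.0, 8.3]
grip_width: 0.566
grasp_force: 72.0
```

Emit:
arm_command([
  {"dp": [0, 0, 0.6], "spin": 0},
  {"dp": [0, 0, 0.6], "spin": 0},
  {"dp": [0, 0, 0], "spin": 0},
])

```text
clock: 5.9
position: [0.5425, 0.0262, 0.3096]
ee_rot: [0.802, 0.597, 0.0, -0.0]
ft_force: [-4.4, 1.2, 12.9]
grip_width: 0.568
grasp_force: 72.6
```

Emit:
arm_command([
  {"dp": [-0.2, -0.6, 0.4], "spin": 0},
  {"dp": [0, 0, 0.3], "spin": 0},
  {"dp": [0, 0, 0], "spin": 0},
])

```text
clock: 6.2
position: [0.5422, 0.0261, 0.3093]
ee_rot: [0.802, 0.597, 0.001, 0.0]
ft_force: [-2.4, 0.9, 15.3]
grip_width: 0.566
grasp_force: 72.7
```

```bash
python3 s.py;python3 s.py
```

```text
6.2 [0.5422 0.0261 0.3093] yaw 1.8628077599185695 F [-2.4046  0.9198 15.2851] Ftool xy 0.18862625789948168 -2.5676272877656743 T [0.151  0.5787 0.0086] grip 0.5662590063440262 72.6771747507155 j [-0.7327  0.2623  0.6945  1.8315 -0.1872  1.1116 -0.2639]
6.2 [0.5422 0.0261 0.3093] yaw 1.8628077599185695 F [-2.4046  0.9198 15.2851] Ftool xy 0.18862625789948168 -2.5676272877656743 T [0.151  0.5787 0.0086] grip 0.5662590063440262 72.6771747507155 j [-0.7327  0.2623  0.6945  1.8315 -0.1872  1.1116 -0.2639]
```

15.3 N. Now I turn anticlockwise (negative spin), in small checked steps.

Emit:
arm_command([
  {"dp": [0, 0, 0], "spin": -0.05},
  {"dp": [0, 0, 0], "spin": -0.05},
  {"dp": [0, 0, 0], "spin": -0.05},
])

```text
clock: 6.5
position: [0.5424, 0.0261, 0.3094]
ee_rot: [0.755, 0.656, 0.001, 0.001]
ft_force: [-1.9, -0.3, 14.6]
grip_width: 0.562
grasp_force: 72.8
```

```bash
python3 s.py
```

```text
6.5 [0.5424 0.0261 0.3094] yaw 1.710821159366771 F [-1.9182 -0.2995 14.6145] Ftool xy -0.5642941881241076 -1.8576441680948248 T [ 0.0385  0.2381 -0.0531] grip 0.5616212728588528 72.79468461871147 j [-0.7132  0.2586  0.671   1.8304 -0.1792  1.1105 -0.1188]
```

Emit:
arm_command([
  {"dp": [0, 0, 0.2], "spin": -0.07},
  {"dp": [0, 0, 0], "spin": -0.07},
  {"dp": [0, 0, 0], "spin": -0.07},
  {"dp": [0, 0, 0], "spin": -0.07},
])

```text
clock: 6.9
position: [0.5425, 0.0259, 0.3094]
ee_rot: [0.656, 0.755, 0.001, 0.001]
ft_force: [-0.1, -0.8, 14.3]
grip_width: 0.565
grasp_force: 72.8
```

Emit:
arm_command([
  {"dp": [0, 0, 0], "spin": -0.07},
  {"dp": [0, 0, 0], "spin": -0.07},
  {"dp": [0, 0, 0], "spin": -0.07},
])

```text
clock: 7.2
position: [0.5426, 0.0259, 0.3094]
ee_rot: [0.573, 0.82, 0.001, 0.001]
ft_force: [1.4, -0.3, 13.5]
grip_width: 0.565
grasp_force: 72.8
```

```bash
python3 s.py
```

```text
7.2 [0.5426 0.0259 0.3094] yaw 1.2202404219828862 F [ 1.4482 -0.2802 13.4965] Ftool xy -0.7605371469996962 1.2639034114536374 T [-0.0464 -0.0359 -0.0306] grip 0.5654547478836861 72.7887436375022 j [-0.6522  0.249   0.5983  1.8276 -0.1561  1.1082  0.3517]
```

Emit:
arm_command([
  {"dp": [0, 0, 0.5], "spin": -0.05},
  {"dp": [0, 0, 0], "spin": -0.07},
  {"dp": [0, 0, 0], "spin": -0.07},
  {"dp": [0, 0, 0.2], "spin": -0.07},
])

```text
clock: 7.6
position: [0.5427, 0.0259, 0.309]
ee_rot: [0.462, 0.887, 0.001, 0.002]
ft_force: [-0.6, 0.1, 16.1]
grip_width: 0.564
grasp_force: 73.0
```

```bash
python3 s.py
```

```text
7.6 [0.5427 0.0259 0.309 ] yaw 0.9602504831755234 F [-0.5906  0.0924 16.0877] Ftool xy 0.41432027107008407 -0.4309024062892413 T [-0.0294  0.071  -0.0503] grip 0.5638421561018584 73.02554089576006 j [-0.621   0.2453  0.5615  1.8265 -0.1458  1.1064  0.6025]
```

Emit:
arm_command([
  {"dp": [0, 0, 0], "spin": -0.06},
  {"dp": [0, 0, 0], "spin": -0.06},
  {"dp": [0, 0, 0], "spin": -0.06},
  {"dp": [0, 0, 0], "spin": -0.06},
])

```text
clock: 8.0
position: [0.5428, 0.0259, 0.3091]
ee_rot: [0.353, 0.936, 0.001, 0.002]
ft_force: [0.0, -0.3, 15.4]
grip_width: 0.559
grasp_force: 73.1
```

```bash
python3 s.py
```

```text
8.0 [0.5428 0.0259 0.3091] yaw 0.7206770988061292 F [ 0.0083 -0.347  15.4082] Ftool xy -0.23517082565221192 -0.2552550996391558 T [ 0.026   0.009  -0.0283] grip 0.5594757084852513 73.06479731574655 j [-0.5932  0.2419  0.5287  1.825  -0.1362  1.1058  0.8337]
```

Emit:
arm_command([
  {"dp": [0, 0, 0], "spin": -0.04},
  {"dp": [0, 0, 0], "spin": -0.04},
  {"dp": [0, 0, 0], "spin": 0},
])

```text
clock: 8.3
position: [0.5427, 0.0259, 0.3091]
ee_rot: [0.315, 0.949, 0.001, 0.002]
ft_force: [0.6, -0.6, 16.1]
grip_width: 0.564
grasp_force: 72.8
```

```bash
python3 s.py
```

```text
8.3 [0.5427 0.0259 0.3091] yaw 0.6415783991812795 F [ 0.5599 -0.623  16.137 ] Ftool xy -0.8214034318986065 -0.16403545055115398 T [-0.0253  0.0804  0.0416] grip 0.5642754517245465 72.82901924103498 j [-0.5841  0.2409  0.518   1.8246 -0.1331  1.1058  0.91  ]
```

Emit:
arm_command([
  {"dp": [0, 0, 0], "spin": -0.04},
  {"dp": [0, 0, 0], "spin": -0.03},
  {"dp": [0, 0, 0], "spin": 0},
])

```text
clock: 8.6
position: [0.5427, 0.0259, 0.3091]
ee_rot: [0.282, 0.959, 0.001, 0.002]
ft_force: [0.8, -0.2, 16.3]
grip_width: 0.566
grasp_force: 72.9
```

```bash
python3 s.py
```

```text
8.6 [0.5427 0.0259 0.3091] yaw 0.5718704108129509 F [ 0.824  -0.1832 16.2618] Ftool xy -0.7920426440494461 0.2918496031563936 T [ 0.0041  0.0475 -0.0026] grip 0.5664388511578933 72.87121061235666 j [-0.5762  0.24    0.5088  1.8243 -0.1305  1.1057  0.9775]
```

Emit:
arm_command([
  {"dp": [0, 0, 0], "spin": -0.05},
  {"dp": [0, 0, 0], "spin": -0.05},
  {"dp": [0, 0, 0], "spin": 0},
])

```text
clock: 8.9
position: [0.5427, 0.0259, 0.3091]
ee_rot: [0.233, 0.972, 0.001, 0.002]
ft_force: [0.1, 0.4, 16.7]
grip_width: 0.569
grasp_force: 72.9
```

```bash
python3 s.py
```

```text
8.9 [0.5427 0.0259 0.3091] yaw 0.47131079059744774 F [ 0.133   0.3697 16.6726] Ftool xy 0.04937091395607198 0.3897962264926335 T [0.0386 0.052  0.031 ] grip 0.569049918996307 72.8981750831008 j [-0.5648  0.2389  0.4955  1.8238 -0.1267  1.1057  1.0748]
```

Emit:
arm_command([
  {"dp": [0, 0, 0], "spin": -0.05},
  {"dp": [0, 0, 0], "spin": -0.05},
  {"dp": [0, 0, 0], "spin": 0},
])

```text
clock: 9.2
position: [0.5427, 0.026, 0.3091]
ee_rot: [0.185, 0.983, 0.001, 0.002]
ft_force: [0.3, -0.8, 15.6]
grip_width: 0.563
grasp_force: 72.9
```

```bash
python3 s.py
```

```text
9.2 [0.5427 0.026  0.3091] yaw 0.37128636130855197 F [ 0.3131 -0.8267 15.6497] Ftool xy -0.5917372097459811 -0.6567402368743817 T [ 0.0363 -0.0088 -0.0128] grip 0.5630317281081669 72.8847785666585 j [-0.5537  0.2377  0.4824  1.8232 -0.1232  1.1055  1.1716]
```

Emit:
arm_command([
  {"dp": [0, 0, 0.2], "spin": -0.1},
  {"dp": [0, 0, 0], "spin": -0.1},
  {"dp": [0, 0, 0], "spin": -0.1},
])

```text
clock: 9.5
position: [0.5427, 0.026, 0.309]
ee_rot: [0.034, 0.999, 0.001, 0.002]
ft_force: [0.0, 0.2, 16.1]
grip_width: 0.562
grasp_force: 73.2
```

```bash
python3 s.py
python3 - <<'E'
from h import *
a=viewer.camera("side")[170:290,270:390]
cv2.imwrite("pics/p2.png",cv2.resize(a,(600,600),interpolation=2))
E
```

```text
9.5 [0.5427 0.026  0.309 ] yaw 0.06898252991769553 F [ 0.0069  0.1731 16.132 ] Ftool xy 0.005048222958900424 0.1731809673777514 T [ 0.0247  0.1301 -0.0652] grip 0.561756886759684 73.17809734493494 j [-0.5204  0.2349  0.4436  1.8217 -0.1127  1.105   1.4646]
```

View pics/p2.png

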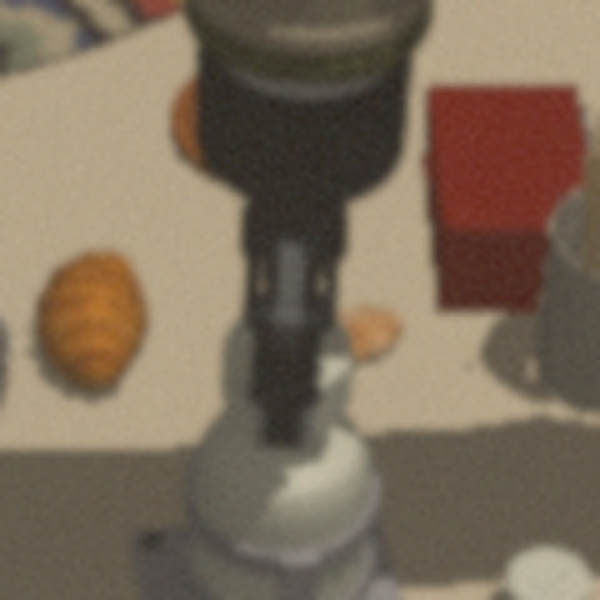

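Emit:
arm_command([
  {"dp": [0, 0, -1.5], "spin": 0},
  {"dp": [0, 0, -1.5], "spin": 0},
  {"dp": [0, 0, -1], "spin": 0},
  {"dp": [0, 0, 0], "spin": 0},
])

```text
clock: 9.95
position: [0.542, 0.0261, 0.3112]
ee_rot: [0.036, 0.999, 0.0, 0.001]
ft_force: [4.3, 0.0, 2.6]
grip_width: 0.566
grasp_force: 71.7
```

Emit:
arm_command([
  {"dp": [0, 0, -1], "spin": 0},
  {"dp": [0, 0, -1], "spin": 0},
  {"dp": [0, 0, 0], "spin": 0},
])

```text
clock: 10.25
position: [0.5415, 0.0262, 0.3128]
ee_rot: [0.036, 0.999, 0.0, -0.0]
ft_force: [2.6, 0.7, 2.4]
grip_width: 0.562
grasp_force: 71.6
```

Emit:
arm_command([
  {"dp": [0.7, 0, -1], "spin": 0},
  {"dp": [0, 0, -1], "spin": 0},
  {"dp": [0, 0, 0], "spin": 0},
])

```text
clock: 10.55
position: [0.5408, 0.0263, 0.3147]
ee_rot: [0.036, 0.999, 0.0, -0.0]
ft_force: [3.6, 0.1, -0.3]
grip_width: 0.564
grasp_force: 72.5
```

```bash
python3 s.py
```

```text
10.55 [0.5408 0.0263 0.3147] yaw 0.0727096107599367 F [ 3.6443  0.1391 -0.3452] Ftool xy -3.624597174296264 0.4034773655566929 T [ 0.0799 -0.7989 -0.0148] grip 0.5636895500069152 72.51328725367785 j [-0.5236  0.2261  0.4447  1.8186 -0.1074  1.1208  1.4561]
```

Emit:
arm_command([
  {"dp": [-1.5, 0, 0], "spin": 0},
  {"dp": [0, 0, -1], "spin": 0},
  {"dp": [0, 0, -1], "spin": 0},
  {"dp": [0, 0, 0], "spin": 0},
])

```text
clock: 10.95
position: [0.5423, 0.026, 0.3168]
ee_rot: [0.036, 0.999, -0.0, -0.0]
ft_force: [0.0, -1.7, -0.9]
grip_width: 0.565
grasp_force: 72.6
```

```bash
python3 s.py
```

```text
10.95 [0.5423 0.026  0.3168] yaw 0.07292596216211568 F [ 0.0216 -1.7325 -0.9062] Ftool xy -0.14778327218927031 -1.7263540663945807 T [-0.0303 -0.0265 -0.0137] grip 0.5648067647452103 72.55206668749452 j [-0.5228  0.2272  0.4453  1.8126 -0.1077  1.1262  1.4569]
```

The reading of −0.9 N is just the cap's weight, so it is free. I'll lift it straight off.

Emit:
arm_command([
  {"dp": [0, 0, -5], "spin": 0},
  {"dp": [0, 0, -5], "spin": 0},
  {"dp": [0, 0, -6], "spin": 0},
  {"dp": [0, 0, -10], "spin": 0},
  {"dp": [0, 0, -10], "spin": 0},
])

```text
clock: 11.45
position: [0.5425, 0.0261, 0.354]
ee_rot: [0.036, 0.999, 0.0, 0.0]
ft_force: [-0.6, 0.4, -1.4]
grip_width: 0.566
grasp_force: 72.6
```

Emit:
arm_command([
  {"dp": [0, 0, -20], "spin": 0},
  {"dp": [0, 0, -20], "spin": 0},
  {"dp": [0, 0, -15], "spin": 0},
  {"dp": [0, 0, 0], "spin": 0},
])

```text
clock: 11.85
position: [0.5429, 0.0259, 0.4106]
ee_rot: [0.036, 0.999, 0.001, 0.002]
ft_force: [-0.7, 0.6, -1.0]
grip_width: 0.567
grasp_force: 72.6
```

```bash
python3 s.py
python3 - <<'E'
from h import *
a=viewer.camera("side")[130:290,250:410]
cv2.imwrite("pics/p3.png",cv2.resize(a,(600,600),interpolation=2))
E
```

```text
11.85 [0.5429 0.0259 0.4106] yaw 0.07290414530340995 F [-0.7489  0.5703 -1.0274] Ftool xy 0.7884617555284102 0.514186359466479 T [ 0.0101 -0.0849  0.0337] grip 0.5667685119443081 72.56095150485635 j [-0.5401  0.1456  0.4545  1.6944 -0.0668  1.3125  1.425 ]
```

View pics/p3.png

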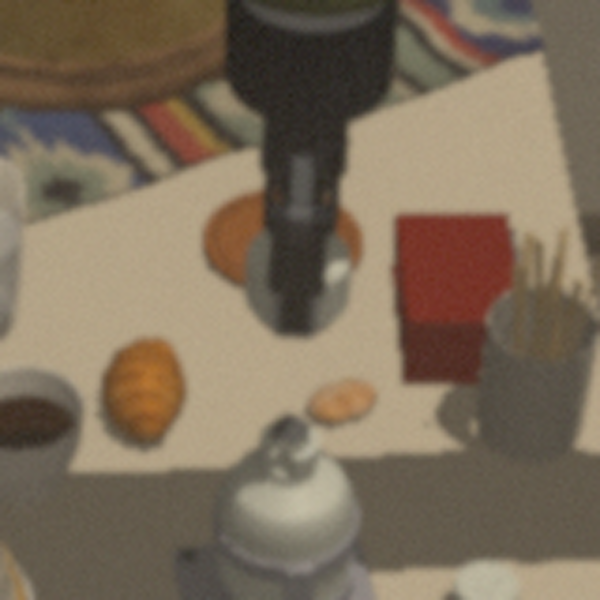

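The cap is clear of the neck, which shows bare at crop (290,430), and it is held upright in the gripper. Now over to the coaster.

Emit:
arm_command([
  {"dp": [-1.6, -30, 0], "spin": 0},
  {"dp": [-1.6, -45, 0], "spin": 0},
  {"dp": [-1.6, -45, 0], "spin": 0},
  {"dp": [-1.6, -45, 0], "spin": 0},
  {"dp": [-1.6, -45, 0], "spin": 0},
])

```text
clock: 12.4
position: [0.5345, -0.1855, 0.4071]
ee_rot: [0.036, 0.999, 0.0, -0.0]
ft_force: [0.2, 0.1, -1.7]
grip_width: 0.562
grasp_force: 72.5
```

Emit:
arm_command([
  {"dp": [-1.6, -45, 0], "spin": 0},
  {"dp": [-1.6, -45, 0], "spin": 0},
  {"dp": [-1.6, -28, 0], "spin": 0},
  {"dp": [0, 0, 0], "spin": 0},
])

```text
clock: 12.8
position: [0.5294, -0.3065, 0.4068]
ee_rot: [0.04, 0.999, -0.001, -0.001]
ft_force: [0.0, 1.3, -1.6]
grip_width: 0.567
grasp_force: 72.6
```

```bash
python3 s.py
```

```text
12.8 [ 0.5294 -0.3065  0.4068] yaw 0.07947524935175534 F [ 0.0428  1.3002 -1.6132] Ftool xy 0.06057392078425452 1.2995020684283771 T [0.0193 0.1225 0.0082] grip 0.5667044387936515 72.5843020901084 j [-0.0734  0.3435  0.6692  1.5267 -0.2129  1.3472  2.1062]
```

Emit:
arm_command([
  {"dp": [-1.8, 4.6, 30], "spin": 0},
  {"dp": [0, 0, 45], "spin": 0},
  {"dp": [0, 0, 45], "spin": 0},
  {"dp": [0, 0, 45], "spin": 0},
  {"dp": [0, 0, 30], "spin": 0},
])

```text
clock: 13.3
position: [0.5325, -0.296, 0.2088]
ee_rot: [0.036, 0.999, 0.001, -0.002]
ft_force: [-0.1, 0.6, -0.5]
grip_width: 0.564
grasp_force: 72.6
```

Emit:
arm_command([
  {"dp": [0, 0, 8], "spin": 0},
  {"dp": [0, 0, 3], "spin": 0},
  {"dp": [0, 0, 0], "spin": 0},
])

```text
clock: 13.6
position: [0.5339, -0.2976, 0.203]
ee_rot: [0.036, 0.999, -0.0, 0.001]
ft_force: [0.5, -0.8, -0.3]
grip_width: 0.564
grasp_force: 72.5
```

```bash
python3 s.py
python3 - <<'E'
from h import *
from workcell import finder
a=viewer.camera("side")
cv2.imwrite("pics/p4.png",cv2.resize(a[110:230,260:400],(700,600),interpolation=2))
E
```

```text
13.6 [ 0.5339 -0.2976  0.203 ] yaw 0.07255819178247686 F [ 0.5413 -0.8217 -0.2676] Ftool xy -0.5994257810670544 -0.780315230580459 T [-0.0425 -0.0349  0.0258] grip 0.5636351690502956 72.54455767571926 j [-0.0165  0.5462  0.5782  1.7266 -0.351   0.9724  2.1934]
```

View pics/p4.png

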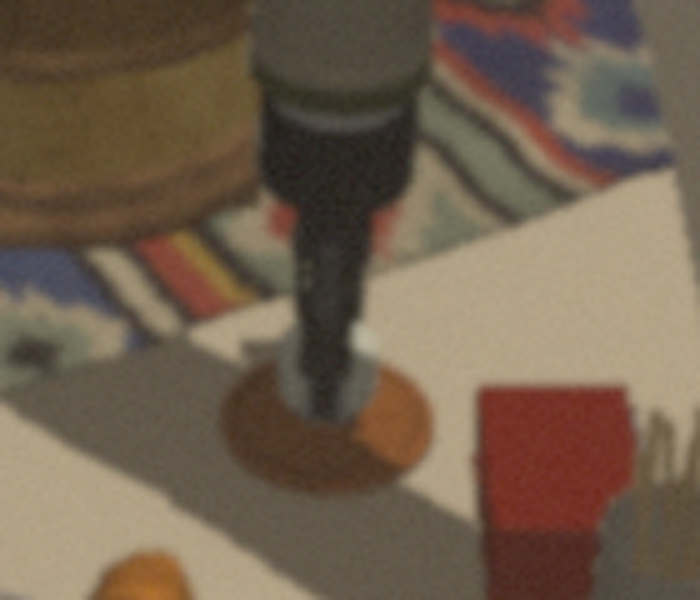

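The cap is over the coaster's middle, just above it. I'll correct by a few mm and lower slowly.

Emit:
arm_command([
  {"dp": [2, -4.5, 5], "spin": 0},
  {"dp": [0, 0, 5], "spin": 0},
  {"dp": [0, 0, 2], "spin": 0},
  {"dp": [0, 0, 0], "spin": 0},
])

```text
clock: 14.05
position: [0.5311, -0.3017, 0.1896]
ee_rot: [0.036, 0.999, 0.0, -0.0]
ft_force: [-0.1, -0.2, -0.4]
grip_width: 0.564
grasp_force: 72.6
```

Emit:
arm_command([
  {"dp": [0, 0, 1], "spin": 0},
  {"dp": [0, 0, 1], "spin": 0},
  {"dp": [0, 0, 0], "spin": 0},
])

```text
clock: 14.35
position: [0.5311, -0.3018, 0.1878]
ee_rot: [0.036, 0.999, 0.0, -0.0]
ft_force: [-0.2, 0.6, -2.1]
grip_width: 0.569
grasp_force: 72.6
```

Emit:
arm_command([
  {"dp": [0, 0, 0.7], "spin": 0},
  {"dp": [0, 0, 0.7], "spin": 0},
  {"dp": [0, 0, 0], "spin": 0},
])

```text
clock: 14.65
position: [0.5312, -0.3019, 0.1866]
ee_rot: [0.036, 0.999, 0.0, 0.0]
ft_force: [-0.1, 0.2, 1.9]
grip_width: 0.566
grasp_force: 72.8
```

Contact made. Releasing.

Emit:
arm_command([
  {"dp": [0, 0, 0], "spin": 0},
  {"dp": [0, 0, 0], "spin": 0},
  {"dp": [0, 0, 0], "spin": 0},
], newtons=20)

```text
clock: 14.95
position: [0.5312, -0.3019, 0.1866]
ee_rot: [0.036, 0.999, 0.0, 0.0]
ft_force: [-0.2, 0.7, 1.9]
grip_width: 0.562
grasp_force: 72.8
```

Emit:
arm_command([
  {"dp": [0, 0, 0], "spin": 0},
  {"dp": [0, 0, 0], "spin": 0},
  {"dp": [0, 0, 0], "spin": 0},
  {"dp": [0, 0, 0], "spin": 0},
  {"dp": [0, 0, 0], "spin": 0},
], grip=-1)

```text
clock: 15.45
position: [0.5311, -0.3019, 0.1864]
ee_rot: [0.036, 0.999, 0.0, -0.0]
ft_force: [-0.2, -1.0, -0.1]
grip_width: 1.003
grasp_force: 0.0
```

Emit:
arm_command([
  {"dp": [0, 0, -10], "spin": 0},
  {"dp": [0, 0, -20], "spin": 0},
  {"dp": [0, 0, -40], "spin": 0},
  {"dp": [0, 0, -40], "spin": 0},
  {"dp": [0, 0, -40], "spin": 0},
])

```text
clock: 15.95
position: [0.5308, -0.302, 0.3388]
ee_rot: [0.037, 0.999, -0.0, 0.0]
ft_force: [0.4, 0.6, 0.3]
grip_width: 1.001
grasp_force: 0.0
```

Emit:
arm_command([
  {"dp": [0, 40, -20], "spin": 0},
  {"dp": [0, 45, 0], "spin": 0},
  {"dp": [0, 45, 0], "spin": 0},
  {"dp": [0, 45, 0], "spin": 0},
  {"dp": [0, 0, 0], "spin": 0},
])

```text
clock: 16.45
position: [0.5449, -0.1205, 0.357]
ee_rot: [0.032, 0.999, 0.002, 0.0]
ft_force: [0.6, -0.0, -0.2]
grip_width: 1.001
grasp_force: 0.0
```

```bash
python3 s.py
python3 - <<'E'
from h import *
from workcell import finder
a=viewer.camera("side");b=viewer.camera("top")
cv2.imwrite("pics/p5.png",np.hstack([cv2.resize(a[150:250,275:375],(400,400),interpolation=2),cv2.resize(b[220:320,390:490],(400,400),interpolation=2)]))
for c in("side","top"): print([(round(d["score"],2),np.round(d["position"],3)) for d in finder.find_in(c,"cap")])
E
```

```text
16.45 [ 0.5449 -0.1205  0.357 ] yaw 0.06360134042836361 F [ 0.6478 -0.0488 -0.1543] Ftool xy -0.6495972037667935 -0.00748442349005994 T [-0.0333 -0.0532  0.0233] grip 1.0005723036058272 0.0 j [-0.3714  0.2345  0.5897  1.734  -0.1418  1.2148  1.7624]
[(0.72, array([ 0.526, -0.286,  0.028])), (0.71, array([ 0.628, -0.131,  0.032])), (0.5, array([0.428, 0.03 , 0.019]))]
[(0.87, array([ 0.53 , -0.3  ,  0.048])), (0.62, array([0.426, 0.024, 0.018]))]
```

View pics/p5.png

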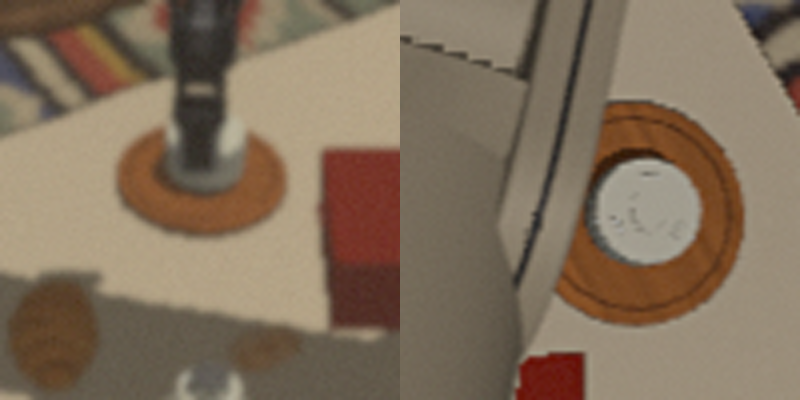

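The cap stands upright in the middle of the coaster (right crop, cap (645,210), coaster (648,212)), and the gripper is clear of everything.

```bash
python3 -c "
from workcell import manip
print(manip.hand_in())"
```

```text
the job is handed in; nothing more can be done
None
```

The cap is off the bottle and standing upright in the middle of the coaster, with the gripper clear. I handed the job in at about 17 s; no verdict came back, and I never felt the turning stop, so that the cap was turned far enough rests on its having lifted off with only its own weight.

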